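Restack the spacers of a centring stage

TASK

Thread the three thick aluminium spacers onto the upright spindle of the black stage hub in size order, one at a time, the largest first at the bottom, then the middle one, then the smallest on top, each pushed past the spring catch and let go lying fully home, flat on what is below it, before the next goes on. Feel your way gently: the hub must never take more than 30 N. Leave the other things on the bench where they are.

Things in the scene. Friction and masses are not known exactly. Their poses are not given: they have to be found in the camera images.
- hub: round black foot of a centring stage, fixed to the bench, 120 mm diameter, 20 mm tall; origin at the centre of its underside, z up, yaw varies. It carries a carriage (seat disc and spindle in one) that is clamped on it slightly off-centre, and would only shift under about 15 N sideways
- seat (a point): nominal middle of the seat, 26 mm above the bench: top of the aluminium disc, 62 mm diameter, 6 mm thick, that lies on the foot and on which the first spacer comes to rest
- spindle (a point): nominal middle of the spindle's top, 84 mm above the bench. The steel spindle is 14 mm in diameter, rises 58 mm from the seat, and has a flat top with a 0.5 mm chamfer. The point is fixed to the foot: the real spindle stands off it by up to 4 mm in the foot's x and up to 4 mm in its y, differently each time; only its height is exact
- catch (a point): nominal middle of the two spring catches, 70 mm above the bench: on the spindle's sides towards the hub's +x and -x a leaf bulges 2.5 mm out, from 63 to 77 mm height. A spacer merely dropped on rests there; a push of about 4 to 8 N snaps it past, and below it slides freely. Three spacers end 36 mm above the seat, just under the leaves
- spacer_large: the largest of three plain aluminium spacers that look alike but for size: a ring 60 mm outside diameter, 12 mm tall, straight bore 16.5 mm, about 100 g, lying flat on the bench at the start; origin at the centre of its underside, z along its axis
- spacer_medium: the middle one of three plain aluminium spacers that look alike but for size: a ring 48 mm outside diameter, 12 mm tall, straight bore 16.5 mm, about 60 g, lying flat on the bench at the start; origin at the centre of its underside, z along its axis
- spacer_small: the smallest of three plain aluminium spacers that look alike but for size: a ring 36 mm outside diameter, 12 mm tall, straight bore 16.5 mm, about 30 g, lying flat on the bench at the start; origin at the centre of its underside, z along its axis
- filter_ring: a thin bare filter ring, 52 mm across with a 42 mm opening, 8 mm tall (far too wide for the spindle); a bystander, origin under its centre
- objective: a microscope objective standing on its thread, 28 mm across, 42 mm tall; a bystander, origin under its centre
- eyepiece: a black eyepiece standing upright, 36 mm across, 50 mm tall; a bystander, origin under its centre
- dish: a round glass dish, 90 mm across, 15 mm tall; a bystander, origin under its centre
- tweezers: steel tweezers lying flat, about 125 mm long, 20 mm wide, 8 mm tall; a bystander, origin under the middle
- screwdriver: a screwdriver with a black handle, 160 mm long, lying flat; a bystander
There are look-alikes about, which are no part of the job. Of the things shaped like the hub, the black one is meant.

How it is judged:
By the outcome, as a careful person would: the job done as asked, in the order asked, and still so for the second after the job is handed in, with the robot touching nothing.
It also fails if it takes over 72 s, if anything falls off the work surface, if the arm or the gripper's body presses on something with over 40 N, if the wrist force passes 120 N, or if a joint passes its speed limit or range.

ROBOT

A 6-joint arm with a two-finger parallel gripper is mounted at the origin on the work surface. World frame = base frame: x ahead of the robot, y to its left, z up, the work surface at z = 0. Lengths are in m, angles in degrees, forces in N, time in s.
With the tool pointing down it reaches from about 0.35 to 0.875 m from the base axis. Payload 4.2 kg.
Tool frame: the origin (TCP) lies midway between the tips of the shut fingers; the grasp point (between the pads) lies 19 mm behind it (r.pinch_z is the distance from the TCP to the grasp point, in m); z points along the fingers, y is the line along which they close (so a half turn about z gives the same grasp; the last joint's range is limited). The gripper opens to 87 mm and grips with 3 to 60 N. Pads are 19 mm wide; open, the fingers measure 117 mm over their backs; the gripper's body (75 mm by 190 mm) begins 51 mm behind the grasp point.
Start: joints at [78.759, 22.042, 0.453, 0, -68.411, -14.817], TCP at [0.275, 0.561, 0.223] pointing down, gripper open.
Joint ranges: [-179.83, 179.83], [-69.29, 118.12], [-61.27, 80.66], [-181.25, 117.63], [-171.15, -9.14], [-177.46, 177.46]. Speed limits (degrees/s): [159.86, 159.86, 180, 180, 180, 180].

INTERFACE

Orientations are given as a 3x3 rotation matrix whose columns are the frame's x, y, z axes.
In Python, from station import r, imaging, models gives the robot as it stands. The module is installed in compiled form; this text tells all that it offers.
- The arm moves only by the tool apply_moves, never from a script. Its argument "moves" is a list of rows, each a list of 2 entries, a list of its own where there are three numbers: the shift along the tool's x, y, z in m, then the turn about the tool's z in degrees. A call has 1 to 5 rows; each row shifts and turns the commanded pose from where the row before left it, along the tool's axes as they then stand; what a row does not reach is not made up. A row lasts 1/12 s, in which the tool goes at most 41.7 mm and 7.16 degrees, less where a joint would pass 70% of its speed; a pose out of reach is approached as far as the arm can. A call is refused whole if a number of a shift passes 0.0417 or a number of a turn 7.16, either way. A call with a gripper value outside its range is refused whole. "hand" is the finger opening in m, from 0 to 0.087, set as the call begins (left out, the last holds). The fingers move at their own pace and stop on an object; the grip force is fixed at half the most. Time passes only in rows, so rows that do not move let the fingers close. It gives the time, the measured TCP pose, the force, the opening and the grip force at its end, in the units of the state.
- r.sense(): the state, without advancing time (a new reading comes with each control period).
- imaging.capture(name): name is "scene" or "side" or "wrist"; returns a dict with "frame" (384x512x3 uint8, blue, green, red), "intrinsics" (3x3 intrinsics, pixels), "eye" and "orientation" of the camera in the world. Camera axes: x right, y down, z forward; pixel columns grow to the right and rows downward; lengths in m; the calibration is good to about 2 mm. A picture is of the moment at which its call begins. There is no depth.
- r.finish_job(): hands the job in; it is judged then, once.
Trained networks look in a picture, given as the dict that the camera call returned (one of the last four; its "shot" number tells which), for a name from the list of things; names that differ only in an ending like _2 or _b are one class to them, and where a whole thing is asked for, a point or a joint stands for the part that bears it (a point fixed in the world has none). Each returns a list of dicts, best first, with "confidence" (0 to 1); they miss things now and then, are a little off and sometimes report something else, mostly with a low value. They report only what shows in the picture. A call takes as long as a camera call. They do not tell look-alikes from the thing itself.
- models.cut_out(picture, target): "region" (384x512 bool, what is visible of it) and "extent" ([left, top, width, height] as shares, 0 to 1, of the picture: columns of its width, rows of its height, round what is visible of it).
- models.place_of(picture, target): "at" ([column, row] as shares, 0 to 1, of the picture: columns of its width, rows of its height: a listed point, or the origin of a listed thing).
The state is a dict: "time_s": time; "joints": joint angles; "joint_velocities": joint speeds; "effort": joint torques, N m; "tcp_pos": TCP position; "ee_rot": TCP orientation; "wrist_force": force on the tool from outside, world axes, zero at the start; "moment": the same for the moment, N m; "gripper_width": opening from 0.0 (shut) to 1.0 (fully open); "gripper_force": force on a finger pad.
Only numpy, scipy, OpenCV 4.12 (cv2) and the standard library are available. Lean on these libraries where they do the work, as an engineer would, in place of code of your own. Each camera call takes 0.05 s, during which the arm holds its last target. There are 200 camera calls.

## Working session

There is one attempt and no reset: what is moved stays moved. The work goes in short steps, Python scripts to look and compute and a tool call to move; the robot and the scene stay as the last step left them, time stands still between calls to the robot, and variables do not carry over. Pictures are saved under pics/ and viewed, at most 10 in all, crops included, and the job is handed in when it is done.

Besides the shell and the picture viewer there is one more tool, called after "Emit:" as a command line: name --argument value ..., lists and objects as JSON in quotes. apply_moves: Moves the arm, as the interface text tells. Its arguments: {"type":"object","properties":{"moves":{"type":"array"},"hand":{"type":"number"}},"required":["moves"]}

```bash
mkdir -p pics; cat > h.py <<'E'
import numpy as np, cv2
from station import r, imaging, models
def ray(p,u,v):
    K=np.array(p["intrinsics"]);R=np.array(p["orientation"]);d=R@np.linalg.inv(K)@np.array([u,v,1.]);return np.array(p["eye"]),d
def onz(p,u,v,z):
    e,d=ray(p,u,v);return e+d*(z-e[2])/d[2]
def proj(p,X):
    R=np.array(p["orientation"]);c=R.T@(np.array(X)-np.array(p["eye"]));q=np.array(p["intrinsics"])@c;return q[:2]/q[2]
def px(a): return a[0]*512,a[1]*384
E
python3 - <<'E'
from h import *
ims=[]
for n in ["scene","side"]:
    p=imaging.capture(n); ims.append(p["frame"]); print(n,np.round(p["eye"],3),np.round(p["orientation"],2).tolist(),p["intrinsics"][0][0])
    for t,z in [("hub",0),("spindle",.084),("seat",.026),("spacer_large",0),("spacer_medium",0),("spacer_small",0),("filter_ring",0),("objective",0),("eyepiece",0),("dish",0),("tweezers",0),("screwdriver",0)]:
        for d in models.place_of(p,t)[:4]:
            u,v=px(d["at"]); print(t,round(d["confidence"],2),int(u),int(v),np.round(onz(p,u,v,z)[:2],3))
cv2.imwrite("pics/a.png",cv2.resize(ims[0],(800,600)));cv2.imwrite("pics/b.png",cv2.resize(ims[1],(800,600)))
print(r.sense())
E
```

```text
scene [0.952 0.422 1.038] [[-0.74, 0.57, -0.35], [0.67, 0.63, -0.38], [0.0, -0.52, -0.85]] 401.17868233806877
hub 0.86 368 221 [0.368 0.275]
hub 0.69 285 227 [0.555 0.128]
hub 0.69 324 180 [0.358 0.096]
spindle 0.79 288 213 [0.554 0.128]
spindle 0.73 325 165 [0.367 0.092]
spindle 0.57 375 208 [0.37  0.274]
seat 0.74 372 213 [0.352 0.269]
seat 0.67 289 224 [0.552 0.136]
seat 0.67 324 178 [0.367 0.101]
spacer_medium 0.65 234 162 [ 0.517 -0.137]
spacer_medium 0.56 321 305 [0.641 0.344]
spacer_small 0.41 225 127 [ 0.447 -0.265]
filter_ring 0.53 182 110 [ 0.508 -0.42 ]
objective 0.65 210 179 [ 0.612 -0.139]
objective 0.44 178 157 [ 0.636 -0.271]
eyepiece 0.74 167 200 [ 0.752 -0.168]
tweezers 0.64 361 281 [0.517 0.375]
screwdriver 0.33 209 182 [ 0.621 -0.132]
side [ 0.086 -0.596  0.764] [[0.77, -0.44, 0.47], [-0.64, -0.5, 0.58], [-0.02, -0.74, -0.67]] 443.8926930865194
hub 0.78 157 227 [0.363 0.1  ]
hub 0.78 120 189 [0.361 0.279]
hub 0.61 215 186 [0.552 0.125]
spindle 0.98 115 165 [0.363 0.272]
spindle 0.78 215 160 [0.559 0.126]
spindle 0.59 150 199 [0.367 0.108]
seat 0.65 153 222 [0.357 0
[... 619 characters left out ...]
113610e+01, -1.48158533e+01]), 'joint_velocities': array([ 0.00230288,  0.07263527,  0.09238316,  0.03662617, -0.06230919,
        0.01744076]), 'effort': array([-2.70839728e-04, -3.90478206e+01,  1.87619931e+01,  4.22431514e+00,
        1.54094375e-02, -2.83764479e-05]), 'tcp_pos': array([0.27451065, 0.56147806, 0.22256407]), 'ee_rot': array([[ 8.98360689e-01, -4.39258548e-01, -3.49841971e-06],
       [-4.39258548e-01, -8.98360689e-01,  3.09963642e-05],
       [-1.67582607e-05, -2.63092044e-05, -1.00000000e+00]]), 'wrist_force': array([ 0.25922915, -0.22310213, -0.54196568]), 'moment': array([-0.05226751,  0.00647095, -0.04129175]), 'gripper_force': 0.0, 'gripper_width': 1.0005610897890895}
```

View pics/a.png

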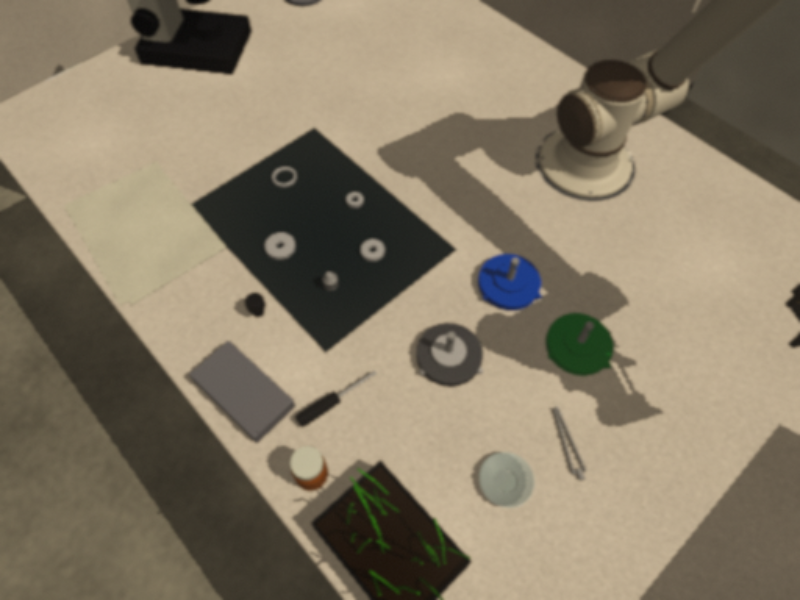

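View pics/b.png

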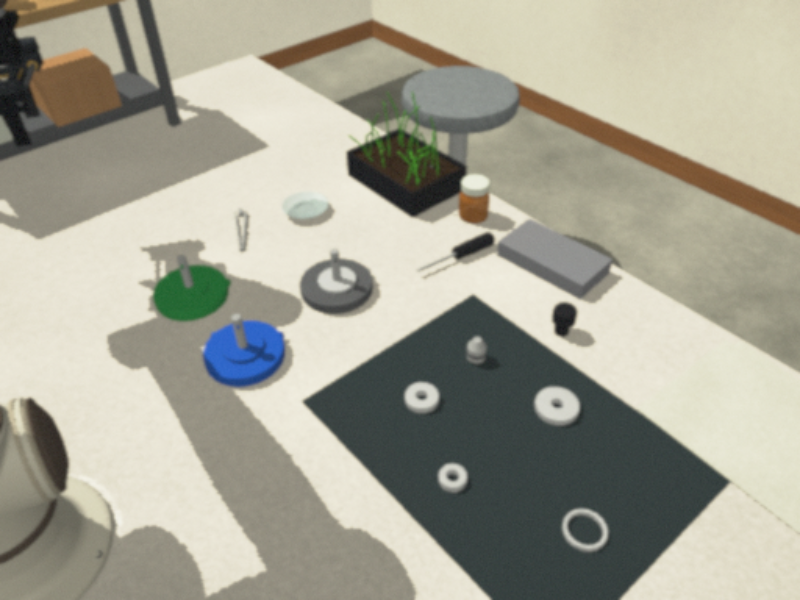

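Scene picture: the hub-like things are blue at (324,180), green at (370,220) and dark grey/black at (287,226) px in 512-wide coordinates. The black one is the hub, at about (0.555, 0.128) m. The ring-like things are:
- large at (179,157) px, (0.638, -0.275) m
- medium at (238,160) px
- small at (227,127) px
- filter ring at (182,113) px, thin with a wide opening
- dish at (322,307) px

I'll go over the black hub first for a close look.

Emit:
apply_moves --moves '[[[0,0,0],-6.51],[[0,0,0],-6.51],[[0,0,0],-6.51],[[0,0,0],-6.51]]'

```text
time_s: 1.63
tcp_pos: [0.2745, 0.5615, 0.2225]
ee_rot: [[1.0, 0.005, -0.0], [0.005, -1.0, -0.0], [-0.0, 0.0, -1.0]]
wrist_force: [0.3, 0.3, 0.5]
gripper_width: 0.996
gripper_force: 0.0
```

Emit:
apply_moves --moves '[[[0.0215,0.0333,0],0],[[0.0215,0.0333,0],0],[[0.0215,0.0333,0],0],[[0.0215,0.0333,0],0],[[0.0215,0.0333,0],0]]'

```text
time_s: 2.05
tcp_pos: [0.3826, 0.3934, 0.2227]
ee_rot: [[1.0, 0.0, 0.0], [0.0, -1.0, 0.0], [0.0, -0.0, -1.0]]
wrist_force: [0.2, 0.1, 0.5]
gripper_width: 0.997
gripper_force: 0.0
```

Emit:
apply_moves --moves '[[[0.0215,0.0333,0],0],[[0.0215,0.0333,0],0],[[0.0215,0.0333,0],0],[[0.0215,0.0333,0],0],[[0.0215,0.0333,0],0]]'

```text
time_s: 2.47
tcp_pos: [0.4901, 0.2267, 0.2229]
ee_rot: [[1.0, 0.0, 0.001], [0.0, -1.0, 0.0], [0.001, -0.0, -1.0]]
wrist_force: [0.4, 0.7, 0.1]
gripper_width: 1.0
gripper_force: 0.0
```

Emit:
apply_moves --moves '[[[0.0215,0.0333,0],0],[[0.0215,0.0333,0],0],[[0.0215,0.0333,0],0],[[0,0,0],0],[[0,0,0],0]]'

```text
time_s: 2.88
tcp_pos: [0.5546, 0.1265, 0.2222]
ee_rot: [[1.0, -0.004, -0.0], [-0.004, -1.0, -0.0], [-0.0, 0.0, -1.0]]
wrist_force: [-0.5, 0.5, -0.0]
gripper_width: 0.999
gripper_force: 0.0
```

```bash
python3 - <<'E'
from h import *
s=r.sense();print(s["time_s"],s["tcp_pos"],s["ee_rot"],s["wrist_force"],r.pinch_z)
p=imaging.capture("wrist");print(p["eye"],np.round(p["orientation"],3).tolist(),p["intrinsics"])
cv2.imwrite("pics/c.png",cv2.resize(p["frame"],(800,600)));np.save("c.npy",p["frame"])
for t,z in [("spindle",.084),("seat",.026)]:
  for d in models.place_of(p,t): print(t,d["confidence"],px(d["at"]),onz(p,*px(d["at"]),z))
print(proj(p,s["tcp_pos"]))
E
```

```text
2.8833 [0.55461779 0.1265123  0.22221021] [[ 9.99989973e-01 -4.45554100e-03 -4.50120130e-04]
 [-4.45562341e-03 -9.99990057e-01 -1.82237678e-04]
 [-4.49303687e-04  1.84241416e-04 -9.99999882e-01]] [-0.46656827  0.52900056 -0.03872636] 0.0187
[0.63122298 0.12670073 0.38491628] [[-0.004, -0.962, -0.274], [-1.0, 0.004, 0.001], [-0.0, 0.274, -0.962]] [[346.24969959   0.         257.35788105]
 [  0.         346.24969959 191.58125038]
 [  0.           0.           1.        ]]
spindle 0.79 (254.208, 182.016) [0.55430465 0.12991234 0.084     ]
seat 0.9 (133.4784, 322.4832) [0.36491826 0.27755234 0.026     ]
seat 0.87 (280.6784, 324.7872) [0.36099629 0.09963391 0.026     ]
seat 0.68 (252.2112, 168.38400000000001) [0.55436407 0.13254725 0.026     ]
[258.40502168 248.21040563]
```

View pics/c.png

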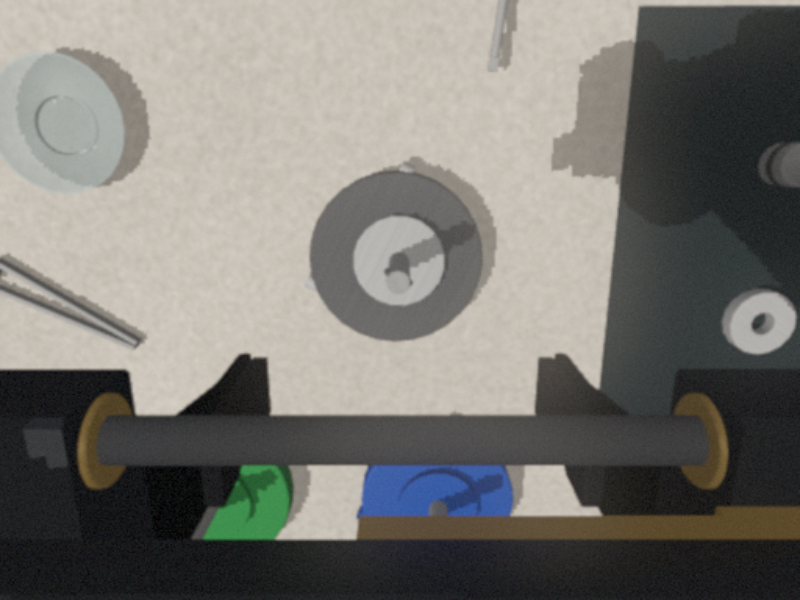

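Wrist picture: the black hub is centred at about (252,163) px with its spindle top at (254.5,180). Green and blue are at the bottom edge, partly hidden. The choice of the black hub is confirmed. Next I go to the large spacer.

Emit:
apply_moves --moves '[[[0.007,0.0335,0.01],0],[[0.007,0.0335,0.01],0],[[0.007,0.0335,0.01],0],[[0.007,0.0335,0.01],0],[[0.007,0.0335,0.01],0]]'

```text
time_s: 3.45
tcp_pos: [0.5889, -0.0386, 0.1725]
ee_rot: [[1.0, 0.003, 0.001], [0.003, -1.0, 0.0], [0.001, -0.0, -1.0]]
wrist_force: [0.3, 0.2, 1.1]
gripper_width: 1.001
gripper_force: 0.0
```

Emit:
apply_moves --moves '[[[0.007,0.0335,0.01],0],[[0.007,0.0335,0.01],0],[[0.007,0.0335,0.01],0],[[0.007,0.0335,0.01],0],[[0.007,0.0335,0.01],0]]'

```text
time_s: 3.87
tcp_pos: [0.6244, -0.2062, 0.1224]
ee_rot: [[1.0, 0.003, 0.0], [0.003, -1.0, 0.0], [0.0, -0.0, -1.0]]
wrist_force: [1.0, 0.3, -0.2]
gripper_width: 0.999
gripper_force: 0.0
```

Emit:
apply_moves --moves '[[[0.007,0.0335,0.01],0],[[0.007,0.0335,0.01],0],[[0,0,0],0.0],[[0,0,0],0],[[0,0,0],0]]'

```text
time_s: 4.28
tcp_pos: [0.6381, -0.2721, 0.1026]
ee_rot: [[1.0, 0.001, -0.0], [0.001, -1.0, 0.0], [-0.0, -0.0, -1.0]]
wrist_force: [-0.0, -0.1, 0.5]
gripper_width: 0.996
gripper_force: 0.0
```

```bash
cat >> h.py <<'E'
def cap(name):
    s=r.sense();p=imaging.capture("wrist");np.save(name+".npy",p["frame"]);cv2.imwrite(f"pics/{name}.png",cv2.resize(p["frame"],(800,600)))
    print(s["time_s"],s["tcp_pos"].round(4),s["ee_rot"][1,0].round(4),s["wrist_force"].round(1),s["gripper_width"]);return s,p
def rim(p,R,thr=140,ztop=.012,want=None):
    """centre of bright ring top of radius R at height ztop: rectify plane ztop, fit circle of bright blobs"""
    g=p["frame"].max(2);s=4000;c=want
    N=int(s*.09);jj,ii=np.mgrid[0:N,0:N];X=c[0]+(ii-N/2)/s;Y=c[1]+(jj-N/2)/s
    Rm=np.array(p["orientation"]);P=np.stack([X,Y,0*X+ztop],-1)-np.array(p["eye"]);q=P@Rm;K=np.array(p["intrinsics"])
    u=(K[0,0]*q[...,0]/q[...,2]+K[0,2]).astype(np.float32);v=(K[1,1]*q[...,1]/q[...,2]+K[1,2]).astype(np.float32)
    return cv2.remap(g,u,v,cv2.INTER_LINEAR),s,N
E
python3 - <<'E'
from h import *
s,p=cap("d")
for d in models.place_of(p,"spacer_large")[:3]: print(d["confidence"],px(d["at"]),onz(p,*px(d["at"]),0))
for d in models.cut_out(p,"spacer_large")[:3]: print(d["confidence"],np.array(d["extent"])*[512,384,512,384])
w=onz(p,*px(models.place_of(p,"spacer_large")[0]["at"]),0)
img,sc,N=rim(p,.03,want=w[:2]); cv2.imwrite("pics/d2.png",img)
for bw,rr in ((img,(24,36)),(255-img,(6,10))):
  c=cv2.HoughCircles(cv2.GaussianBlur(bw,(0,0),3),cv2.HOUGH_GRADIENT_ALT,1,100,param1=60,param2=.6,minRadius=int(rr[0]*4),maxRadius=int(rr[1]*4))
  print(None if c is None else [(w[0]+(k[0]-N/2)/sc,w[1]+(k[1]-N/2)/sc,k[2]/sc) for k in c[0]])
a=cv2.resize(p["frame"],(533,400))
b=cv2.cvtColor(cv2.resize(img,(267,267)),8);z=np.zeros((400,267,3),np.uint8);z[:267]=b
cv2.imwrite("pics/d3.png",np.hstack([a,z]))
E
```

```text
4.2833 [ 0.6381 -0.2721  0.1026] 0.0013 [-0.  -0.1  0.5] 0.9964988424953729
0.57 (252.0064, 196.79999999999998) [ 0.63467731 -0.26721075  0.        ]
0.61 [214.6816 158.208   76.4928  77.4912]
[(np.float64(0.636177306087374), np.float64(-0.26771075435896635), np.float32(0.029698743))]
[(np.float64(0.6364273061283522), np.float64(-0.26646075432869837), np.float32(0.008197511))]
```

View pics/d3.png

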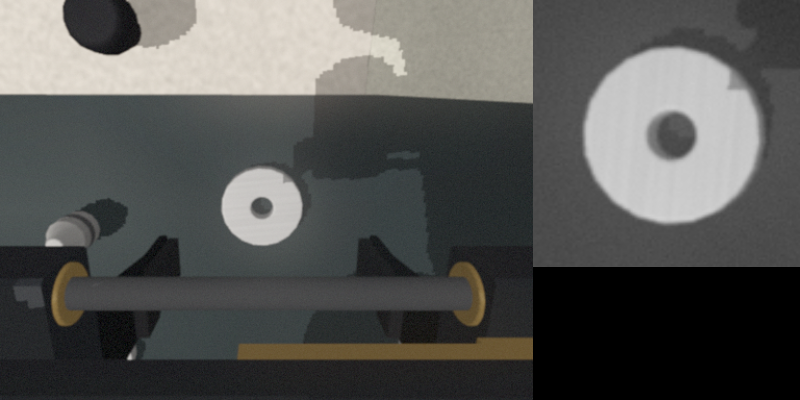

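Close crop: the large spacer is centred at about (251,198) px, with outside radius 29.7 mm and bore radius 8.2 mm. That matches the 60 mm part. I'll go down and grasp it.

Emit:
apply_moves --moves '[[[-0.0019,-0.0044,0.03],0],[[0,0,0.03],0],[[0,0,0.028],0],[[0,0,0.01],0],[[0,0,0.002],0]]' --hand 0.087

```text
time_s: 4.9
tcp_pos: [0.6351, -0.2681, 0.0015]
ee_rot: [[1.0, 0.001, -0.003], [0.001, -1.0, 0.0], [-0.003, -0.0, -1.0]]
wrist_force: [0.1, 0.1, 0.3]
gripper_width: 1.001
gripper_force: 0.0
```

Emit:
apply_moves --moves '[[[0,0,0],0],[[0,0,0],0],[[0,0,0],0],[[0,0,0],0],[[0,0,0],0]]' --hand 0.05

```text
time_s: 5.32
tcp_pos: [0.6363, -0.2691, 0.0035]
ee_rot: [[1.0, -0.0, 0.001], [-0.0, -1.0, -0.0], [0.001, 0.0, -1.0]]
wrist_force: [-0.5, 1.1, 1.0]
gripper_width: 0.702
gripper_force: 0.5
```

Emit:
apply_moves --moves '[[[0,0,0],0],[[0,0,0],0],[[0,0,0],0],[[0,0,0],0]]' --hand 0.04

```text
time_s: 5.65
tcp_pos: [0.6363, -0.2692, 0.0034]
ee_rot: [[1.0, -0.0, 0.001], [-0.0, -1.0, -0.0], [0.001, 0.0, -1.0]]
wrist_force: [-0.8, 0.6, 5.0]
gripper_width: 0.679
gripper_force: 30.0
```

Emit:
apply_moves --moves '[[[0,0,-0.01],0],[[0,0,-0.03],0],[[0,0,-0.04],0],[[0,-0.01,-0.025],0],[[-0.01,-0.03,0],0]]'

```text
time_s: 6.07
tcp_pos: [0.631, -0.233, 0.1146]
ee_rot: [[1.0, -0.003, 0.014], [-0.003, -1.0, -0.005], [0.014, 0.005, -1.0]]
wrist_force: [1.8, 0.6, -0.2]
gripper_width: 0.68
gripper_force: 30.0
```

Emit:
apply_moves --moves '[[[-0.012,-0.037,0],0],[[-0.012,-0.037,0],0],[[-0.012,-0.037,0],0],[[-0.012,-0.037,0],0],[[-0.012,-0.037,0],0]]'

```text
time_s: 6.48
tcp_pos: [0.5647, -0.0429, 0.1074]
ee_rot: [[1.0, -0.001, -0.001], [-0.001, -1.0, -0.0], [-0.001, 0.0, -1.0]]
wrist_force: [1.1, 0.8, -1.1]
gripper_width: 0.676
gripper_force: 30.0
```

Emit:
apply_moves --moves '[[[-0.012,-0.037,0],0],[[-0.012,-0.037,0],0],[[-0.012,-0.037,0],0],[[-0.012,-0.037,0],0],[[-0.009,-0.026,0.002],0]]'

```text
time_s: 6.9
tcp_pos: [0.508, 0.1323, 0.106]
ee_rot: [[1.0, 0.001, 0.001], [0.001, -1.0, 0.001], [0.001, -0.001, -1.0]]
wrist_force: [0.4, -0.6, -1.5]
gripper_width: 0.68
gripper_force: 30.0
```

Emit:
apply_moves --moves '[[[0,0,0.004],0],[[0,0,0],0],[[0,0,0],0],[[0,0,0],0]]'

```text
time_s: 7.23
tcp_pos: [0.5091, 0.129, 0.1015]
ee_rot: [[1.0, -0.002, -0.0], [-0.002, -1.0, -0.0], [-0.0, 0.0, -1.0]]
wrist_force: [-0.6, 0.6, -1.7]
gripper_width: 0.679
gripper_force: 30.0
```

```bash
cat >> h.py <<'E'
def circ(p,z,c,r0,r1,dark=False,n=""):
    img,sc,N=rim(p,0,ztop=z,want=c)
    if n: cv2.imwrite(f"pics/{n}.png",img)
    k=cv2.HoughCircles(cv2.GaussianBlur(255-img if dark else img,(0,0),3),cv2.HOUGH_GRADIENT_ALT,1,20,param1=50,param2=.5,minRadius=int(r0*4),maxRadius=int(r1*4))
    return [] if k is None else [np.round((c[0]+(q[0]-N/2)/sc,c[1]+(q[1]-N/2)/sc,q[2]/sc),5).tolist() for q in k[0]],img
E
python3 - <<'E'
from h import *
s,p=cap("e");t=s["tcp_pos"]
zt=t[2]+.0085
a,i1=circ(p,zt,t[:2],25,35);b,i2=circ(p,zt,t[:2],6,11,True);c,i3=circ(p,.084,(.5545,.13),5,9)
print("outer",a,"bore",b,"spindle",c)
d=models.place_of(p,"spindle");print([(k["confidence"],onz(p,*px(k["at"]),.084).round(4)) for k in d])
cv2.imwrite("pics/e3.png",np.hstack([i1,i3]))
E
```

```text
7.2333 [0.5091 0.129  0.1015] -0.0016 [-0.6  0.6 -1.7] 0.679271847630923
outer [] bore [[0.51385, 0.12947, 0.00775]] spindle [[0.5554999709129333, 0.12974999845027924, 0.006870000157505274]]
[(0.69, array([0.5553, 0.1306, 0.084 ]))]
```

View pics/e3.png

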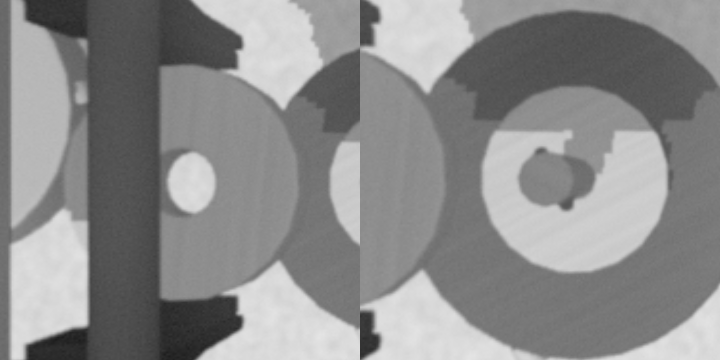

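Picture: the held spacer is centred near the TCP with its bore visible. The spindle top shows clearly on the bright seat. I'll fit the edges more precisely.

```bash
cat >> h.py <<'E'
from scipy.optimize import least_squares
def fit(p,z,c,r,angs,sgn,w=.003,it=3):
    """circle through the strongest radial edges (sgn=+1: brighter outside) near radius r, angles in world deg"""
    img,sc,N=rim(p,0,ztop=z,want=c);g=cv2.GaussianBlur(img,(0,0),3).astype(np.float32);cc=np.array([N/2,N/2]);rr=r
    for _ in range(it):
        P=[]
        for a in np.radians(angs):
            q=np.arange((rr-w)*sc,(rr+w)*sc,.5);X=cc[0]+q*np.cos(a);Y=cc[1]+q*np.sin(a)
            l=cv2.remap(g,X.astype(np.float32)[None],Y.astype(np.float32)[None],1)[0];d=np.gradient(l)*sgn;k=d.argmax()
            if d[k]>.3:P.append((X[k],Y[k]))
        P=np.array(P);f=lambda v:np.hypot(*(P-v[:2]).T)-v[2]
        s=least_squares(f,[*cc,rr*sc],loss="soft_l1",f_scale=1.);cc=s.x[:2];rr=s.x[2]/sc
    return np.round([c[0]+(cc[0]-N/2)/sc,c[1]+(cc[1]-N/2)/sc,rr,np.std(s.fun)/sc],5),len(P)
E
python3 - <<'E'
from h import *
s,p=cap("e2");t=s["tcp_pos"]
A=np.arange(-180,180,4)
print("outer",fit(p,t[2]+.0086,t[:2],.03,[a for a in A if abs(a)<40 ],1,.004))
for lim in(100,115): print("bore top",fit(p,t[2]+.0086,t[:2]+[.001,.0005],.00825,[a for a in A if abs(a)<lim],1,.002),)
print("spindle",fit(p,.084,(.5555,.1298),.0069,[a for a in A if abs(a)>70],1,.002))
print("seat",fit(p,.026,(.5545,.13),.031,A,-1,.003))
E
```

```text
7.3333 [0.5093 0.1288 0.1016] -0.0022 [-0.1 -0.6 -1.9] 0.6789328072188027
outer (array([0.52741, 0.1284 , 0.01993, 0.00137]), 18)
bore top (array([0.51221, 0.12925, 0.00964, 0.00068]), 30)
bore top (array([0.51237, 0.12934, 0.00962, 0.00078]), 38)
spindle (array([5.5609e-01, 1.2945e-01, 7.0100e-03, 3.2000e-04]), 55)
seat (array([5.5578e-01, 1.2982e-01, 3.0720e-02, 1.7000e-04]), 90)
```

```bash
sed -i 's/d=np.gradient(l)\*sgn/d=np.gradient(l)*sgn if sgn else abs(np.gradient(l))/' h.py
python3 - <<'E'
from h import *
s,p=cap("e2");t=s["tcp_pos"]
A=np.arange(-180,180,3)
for z in (.0076,.0086,.0096):
  print("outer",fit(p,t[2]+z,t[:2]+[0,.0005],.0297,[a for a in A if abs(a)<88 ],0,.0015)[0], "bore",fit(p,t[2]+z,t[:2]+[.0005,.0006],.00825,[a for a in A if abs(a)<95 and abs(a)>30],0,.0015)[0])
E
```

```text
7.3833 [0.5093 0.1289 0.1016] -0.0022 [-0.2 -0.4 -1.1] 0.6769790070616157
outer [0.50863 0.12939 0.03002 0.00064] bore [5.1073e-01 1.2943e-01 7.3800e-03 2.1000e-04]
outer [0.50931 0.12946 0.02979 0.00064] bore [5.1119e-01 1.2948e-01 7.3800e-03 2.1000e-04]
outer [0.50955 0.12939 0.02972 0.00066] bore [5.1159e-01 1.2951e-01 7.3600e-03 2.1000e-04]
```

Emit:
apply_moves --moves '[[[0.016,-0.0002,0],0],[[0.016,0,0],0],[[0.0146,0,0.005],0],[[0,0,0.005],0],[[0,0,0],0]]'

```text
time_s: 7.85
tcp_pos: [0.555, 0.1291, 0.0901]
ee_rot: [[1.0, -0.002, -0.003], [-0.002, -1.0, -0.001], [-0.003, 0.001, -1.0]]
wrist_force: [-0.6, -0.3, -1.7]
gripper_width: 0.678
gripper_force: 30.0
```

Emit:
apply_moves --moves '[[[0,0,0],0],[[0,0,0],0],[[0,0,0],0]]'

```text
time_s: 8.1
tcp_pos: [0.5551, 0.13, 0.0919]
ee_rot: [[1.0, -0.0, 0.0], [-0.0, -1.0, 0.0], [0.0, -0.0, -1.0]]
wrist_force: [0.6, -0.0, -0.1]
gripper_width: 0.679
gripper_force: 30.0
```

Emit:
apply_moves --moves '[[[0.0008,0.0009,0],0],[[0,0,0],0],[[0,0,0],0],[[0,0,0],0]]'

```text
time_s: 8.43
tcp_pos: [0.5564, 0.1292, 0.0917]
ee_rot: [[1.0, -0.0, 0.0], [-0.0, -1.0, 0.0], [0.0, -0.0, -1.0]]
wrist_force: [-0.5, 0.9, -1.6]
gripper_width: 0.678
gripper_force: 30.0
```

Emit:
apply_moves --moves '[[[0,0,0.002],0],[[0,0,0],0],[[0,0,0],0]]'

```text
time_s: 8.68
tcp_pos: [0.5562, 0.1291, 0.0893]
ee_rot: [[1.0, -0.0, -0.0], [-0.0, -1.0, -0.0], [-0.0, 0.0, -1.0]]
wrist_force: [0.2, -0.9, -0.8]
gripper_width: 0.675
gripper_force: 30.0
```

```bash
python3 - <<'E'
from h import *
s,p=cap("f");t=s["tcp_pos"]
u,v=proj(p,[t[0],t[1],t[2]+.0086]);print(u,v)
u=int(u);v=int(v);cv2.imwrite("pics/f3.png",cv2.resize(p["frame"][v-55:v+40,u-80:u+80],(800,475),interpolation=2))
A=np.arange(-180,180,3);print(fit(p,t[2]+.0086,t[:2]+[0,.0005],.0297,[a for a in A if abs(a)<88 ],0,.0015))
E
```

```text
8.6833 [0.5562 0.1291 0.0893] -0.0003 [ 0.2 -0.9 -0.8] 0.6751878965978946
258.4543794308067 255.81759858912747
(array([0.55811, 0.12997, 0.02914, 0.00075]), 59)
```

View pics/f3.png

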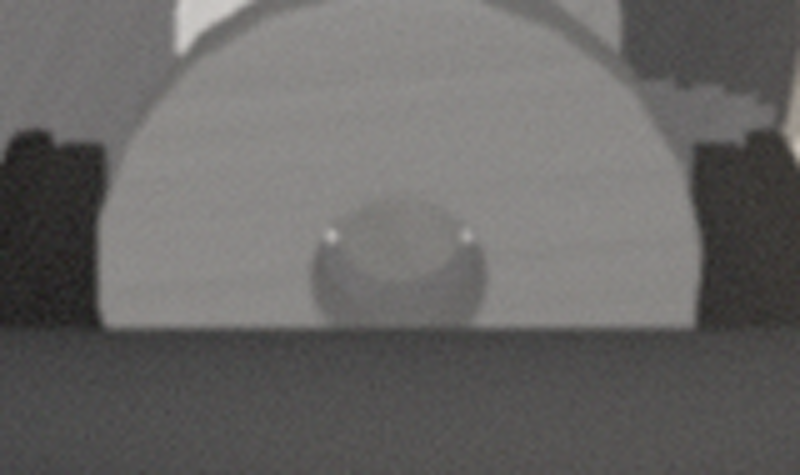

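Crop: the spindle top is visible through the bore and centred sideways (spindle centred at column 401, bore at 399.5 in the crop). I'll descend gently.

```bash
python3 - <<'E'
from h import *
p=imaging.capture("wrist");print(r.sense()["tcp_pos"])
print(onz(p,258.4,256.4,.084)+[.0066,0,0], onz(p,178+16+62.4,256.4,.084))
E
```

```text
[0.55635566 0.12916415 0.08945226]
[0.55561218 0.12912631 0.084     ] [0.54901183 0.13019306 0.084     ]
```

Emit:
apply_moves --moves '[[[0,0,0.001],0],[[0,0,0.001],0],[[0,0,0.001],0],[[0,0,0],0]]'

```text
time_s: 9.12
tcp_pos: [0.5562, 0.1291, 0.0862]
ee_rot: [[1.0, -0.0, -0.001], [-0.0, -1.0, -0.0], [-0.001, 0.0, -1.0]]
wrist_force: [0.4, -0.4, -1.3]
gripper_width: 0.674
gripper_force: 30.0
```

Emit:
apply_moves --moves '[[[-0.0004,0,0.0015],0],[[0,0,0.0015],0],[[0,0,0.0015],0],[[0,0,0],0]]'

```text
time_s: 9.45
tcp_pos: [0.5557, 0.1291, 0.0816]
ee_rot: [[1.0, -0.0, -0.001], [-0.0, -1.0, -0.0], [-0.001, 0.0, -1.0]]
wrist_force: [0.0, -0.1, -1.3]
gripper_width: 0.68
gripper_force: 30.0
```

Emit:
apply_moves --moves '[[[0,0,0.001],0],[[0,0,0.001],0],[[0,0,0],0]]'

```text
time_s: 9.7
tcp_pos: [0.5559, 0.1291, 0.0798]
ee_rot: [[1.0, -0.0, -0.0], [-0.0, -1.0, -0.0], [-0.0, 0.0, -1.0]]
wrist_force: [-0.5, 0.5, -1.7]
gripper_width: 0.679
gripper_force: 30.0
```

Emit:
apply_moves --moves '[[[0,0,0.001],0],[[0,0,0.001],0],[[0,0,0.001],0]]'

```text
time_s: 9.95
tcp_pos: [0.556, 0.1292, 0.077]
ee_rot: [[1.0, -0.0, 0.0], [-0.0, -1.0, 0.0], [0.0, -0.0, -1.0]]
wrist_force: [0.5, 0.0, -1.0]
gripper_width: 0.678
gripper_force: 30.0
```

Emit:
apply_moves --moves '[[[0,0,0.001],0],[[0,0,0.001],0],[[0,0,0.001],0]]'

```text
time_s: 10.2
tcp_pos: [0.5562, 0.1292, 0.0743]
ee_rot: [[1.0, 0.0, 0.0], [0.0, -1.0, -0.0], [0.0, 0.0, -1.0]]
wrist_force: [0.2, -0.2, 1.9]
gripper_width: 0.678
gripper_force: 30.0
```

Emit:
apply_moves --moves '[[[0,0,0.001],0],[[0,0,0.001],0],[[0,0,0.001],0]]'

```text
time_s: 10.45
tcp_pos: [0.5561, 0.1292, 0.0711]
ee_rot: [[1.0, -0.0, 0.0], [-0.0, -1.0, 0.0], [0.0, -0.0, -1.0]]
wrist_force: [-0.2, -0.5, 1.1]
gripper_width: 0.68
gripper_force: 30.0
```

Emit:
apply_moves --moves '[[[0,0,0.001],0],[[0,0,0.001],0],[[0,0,0.001],0]]'

```text
time_s: 10.7
tcp_pos: [0.556, 0.1292, 0.068]
ee_rot: [[1.0, -0.0, 0.0], [-0.0, -1.0, 0.0], [0.0, -0.0, -1.0]]
wrist_force: [-0.8, -0.1, 1.8]
gripper_width: 0.678
gripper_force: 30.0
```

Emit:
apply_moves --moves '[[[0,0,0.001],0],[[0,0,0.001],0],[[0,0,0.001],0],[[0,0,0.001],0],[[0,0,0],0]]'

```text
time_s: 11.12
tcp_pos: [0.5557, 0.1291, 0.0635]
ee_rot: [[1.0, -0.0, -0.001], [-0.0, -1.0, -0.0], [-0.001, 0.0, -1.0]]
wrist_force: [0.1, 0.6, -1.8]
gripper_width: 0.677
gripper_force: 30.0
```

Emit:
apply_moves --moves '[[[0,0,0.0015],0],[[0,0,0.0015],0],[[0,0,0.0015],0],[[0,0,0.0015],0],[[0,0,0.0015],0]]'

```text
time_s: 11.53
tcp_pos: [0.5558, 0.1291, 0.0561]
ee_rot: [[1.0, -0.0, -0.001], [-0.0, -1.0, -0.0], [-0.001, 0.0, -1.0]]
wrist_force: [0.2, -0.3, -1.3]
gripper_width: 0.679
gripper_force: 30.0
```

Emit:
apply_moves --moves '[[[0,0,0.002],0],[[0,0,0.003],0],[[0,0,0.003],0],[[0,0,0.003],0],[[0,0,0.003],0]]'

```text
time_s: 11.95
tcp_pos: [0.5559, 0.1291, 0.0421]
ee_rot: [[1.0, -0.0, -0.0], [-0.0, -1.0, -0.0], [-0.0, 0.0, -1.0]]
wrist_force: [0.2, -0.2, -1.7]
gripper_width: 0.679
gripper_force: 30.0
```

Emit:
apply_moves --moves '[[[0,0,0.003],0],[[0,0,0.002],0],[[0,0,0.001],0],[[0,0,0],0],[[0,0,0],0]]'

```text
time_s: 12.37
tcp_pos: [0.5561, 0.1292, 0.0366]
ee_rot: [[1.0, -0.0, 0.0], [-0.0, -1.0, -0.0], [0.0, 0.0, -1.0]]
wrist_force: [-0.2, -0.9, -0.4]
gripper_width: 0.681
gripper_force: 30.0
```

Emit:
apply_moves --moves '[[[0,0,0.002],0],[[0,0,0.0015],0],[[0,0,0.001],0],[[0,0,0.0005],0],[[0,0,0],0]]'

```text
time_s: 12.78
tcp_pos: [0.5559, 0.1291, 0.0314]
ee_rot: [[1.0, -0.0, -0.0], [-0.0, -1.0, -0.0], [-0.0, 0.0, -1.0]]
wrist_force: [0.1, 0.9, -1.1]
gripper_width: 0.676
gripper_force: 30.0
```

Emit:
apply_moves --moves '[[[0,0,0.0005],0],[[0,0,0.0005],0],[[0,0,0.0005],0]]'

```text
time_s: 13.03
tcp_pos: [0.556, 0.1292, 0.0301]
ee_rot: [[1.0, -0.0, 0.0], [-0.0, -1.0, 0.0], [0.0, -0.0, -1.0]]
wrist_force: [-0.4, -0.9, -1.0]
gripper_width: 0.677
gripper_force: 30.0
```

Emit:
apply_moves --moves '[[[0,0,0.0005],0],[[0,0,0.0003],0],[[0,0,0],0]]'

```text
time_s: 13.28
tcp_pos: [0.556, 0.1292, 0.0294]
ee_rot: [[1.0, -0.0, 0.0], [-0.0, -1.0, -0.0], [0.0, 0.0, -1.0]]
wrist_force: [-0.6, 0.3, 0.2]
gripper_width: 0.676
gripper_force: 30.0
```

Emit:
apply_moves --moves '[[[0,0,0.0004],0],[[0,0,0.0003],0],[[0,0,0],0]]'

```text
time_s: 13.53
tcp_pos: [0.5561, 0.1292, 0.0293]
ee_rot: [[1.0, -0.0, 0.0], [-0.0, -1.0, -0.0], [0.0, 0.0, -1.0]]
wrist_force: [-2.5, 0.2, 5.2]
gripper_width: 0.678
gripper_force: 30.0
```

Emit:
apply_moves --moves '[[[0,0,0],0],[[0,0,0],0],[[0,0,0],0],[[0,0,0],0]]' --hand 0.087

```text
time_s: 13.87
tcp_pos: [0.556, 0.1292, 0.0282]
ee_rot: [[1.0, -0.0, -0.0], [-0.0, -1.0, -0.0], [-0.0, 0.0, -1.0]]
wrist_force: [-0.6, -0.8, 0.9]
gripper_width: 0.902
gripper_force: 0.0
```

Emit:
apply_moves --moves '[[[0,0,-0.005],0],[[0,0,-0.02],0],[[0,0,-0.03],0],[[0,0,-0.02],0],[[-0.004,0.02,-0.004],0]]'

```text
time_s: 14.28
tcp_pos: [0.5559, 0.1121, 0.1122]
ee_rot: [[1.0, 0.004, 0.01], [0.004, -1.0, 0.003], [0.01, -0.003, -1.0]]
wrist_force: [0.5, -0.8, 0.5]
gripper_width: 0.998
gripper_force: 0.0
```

Emit:
apply_moves --moves '[[[-0.006,0.036,0],0],[[-0.006,0.036,0],0],[[-0.006,0.036,0],0],[[-0.006,0.036,0],0],[[-0.006,0.036,0],0]]'

```text
time_s: 14.7
tcp_pos: [0.5215, -0.0723, 0.108]
ee_rot: [[1.0, 0.0, 0.001], [0.0, -1.0, 0.0], [0.001, -0.0, -1.0]]
wrist_force: [-0.1, -0.1, 0.3]
gripper_width: 1.0
gripper_force: 0.0
```

Emit:
apply_moves --moves '[[[-0.006,0.036,0],0],[[-0.004,0.029,0],0],[[0,0,0],0],[[0,0,0],0],[[0,0,0],0]]'

```text
time_s: 15.12
tcp_pos: [0.512, -0.1358, 0.1077]
ee_rot: [[1.0, -0.001, 0.0], [-0.001, -1.0, 0.0], [0.0, -0.0, -1.0]]
wrist_force: [-0.1, 0.5, 0.7]
gripper_width: 1.001
gripper_force: 0.0
```

```bash
python3 - <<'E'
from h import *
s,p=cap("g");A=np.arange(-180,180,3)
d=models.place_of(p,"spacer_medium");print([(k["confidence"],onz(p,*px(k["at"]),0).round(4)) for k in d[:3]])
w=onz(p,*px(d[0]["at"]),.0)[:2]
print(fit(p,.012,w,.024,A,-1,.005,6)); c,i=circ(p,.012,w,20,34,n="g2");print(c)
E
```

```text
15.1167 [ 0.512  -0.1358  0.1077] -0.0008 [-0.1  0.5  0.7] 1.0014044518141991
[(0.59, array([ 0.5036, -0.1332,  0.    ]))]
(array([ 5.0594e-01, -1.3418e-01,  2.3620e-02,  2.0000e-04]), 120)
[[0.5059, -0.13522, 0.02366]]
```

Emit:
apply_moves --moves '[[[-0.0061,-0.0013,0.034],0],[[0,0,0.034],0],[[0,0,0.024],0],[[0,0,0.01],0],[[0,0,0.0025],0]]'

```text
time_s: 15.63
tcp_pos: [0.5048, -0.1336, 0.0012]
ee_rot: [[1.0, 0.001, -0.004], [0.001, -1.0, -0.0], [-0.004, 0.0, -1.0]]
wrist_force: [0.6, 0.6, -0.5]
gripper_width: 1.0
gripper_force: 0.0
```

Emit:
apply_moves --moves '[[[0,0,0],0],[[0,0,0],0],[[0,0,0],0],[[0,0,0],0],[[0,0,0],0]]' --hand 0.03

```text
time_s: 16.05
tcp_pos: [0.5065, -0.1345, 0.0042]
ee_rot: [[1.0, -0.0, 0.002], [-0.0, -1.0, 0.0], [0.002, -0.0, -1.0]]
wrist_force: [0.2, -0.0, -1.0]
gripper_width: 0.707
gripper_force: 0.0
```

Emit:
apply_moves --moves '[[[0,0,0],0],[[0,0,0],0],[[0,0,0],0]]'

```text
time_s: 16.3
tcp_pos: [0.506, -0.1346, 0.0035]
ee_rot: [[1.0, -0.0, 0.001], [-0.0, -1.0, -0.0], [0.001, 0.0, -1.0]]
wrist_force: [-0.3, 0.8, 3.0]
gripper_width: 0.536
gripper_force: 30.0
```

Emit:
apply_moves --moves '[[[0,0,-0.012],0],[[0,0,-0.035],0],[[0,0,-0.04],0],[[0,-0.01,-0.012],0],[[0,-0.03,0],0]]'

```text
time_s: 16.72
tcp_pos: [0.5086, -0.0959, 0.1061]
ee_rot: [[1.0, -0.004, 0.009], [-0.004, -1.0, -0.0], [0.009, 0.0, -1.0]]
wrist_force: [1.4, 0.7, -0.7]
gripper_width: 0.542
gripper_force: 30.0
```

Emit:
apply_moves --moves '[[[0.001,-0.037,0],0],[[0.001,-0.037,0],0],[[0.001,-0.037,0],0],[[0.001,-0.037,0],0],[[0.001,-0.037,0],0]]'

```text
time_s: 17.13
tcp_pos: [0.5103, 0.0921, 0.102]
ee_rot: [[1.0, -0.001, -0.0], [-0.001, -1.0, -0.0], [-0.0, 0.0, -1.0]]
wrist_force: [0.8, 0.5, -0.4]
gripper_width: 0.54
gripper_force: 30.0
```

Emit:
apply_moves --moves '[[[0,-0.029,0],0],[[0,-0.0095,0],0],[[0,0,0],0],[[0,0,0],0],[[0,0,0],0]]'

```text
time_s: 17.55
tcp_pos: [0.5104, 0.1279, 0.1018]
ee_rot: [[1.0, -0.001, -0.001], [-0.001, -1.0, -0.001], [-0.001, 0.001, -1.0]]
wrist_force: [-0.2, -0.1, -0.8]
gripper_width: 0.542
gripper_force: 30.0
```

```bash
python3 - <<'E'
from h import *
s,p=cap("i");t=s["tcp_pos"];A=np.arange(-180,180,3)
print("outer",fit(p,t[2]+.0086,t[:2]+[0,.0005],.0238,[a for a in A if abs(a)<88 ],0,.0015))
print("spindle",fit(p,.084,(.5559,.1297),.0069,[a for a in A if abs(a)>70],0,.002))
print("large",fit(p,.038,(.5555,.1297),.0298,A,-1,.003))
img=rim(p,0,ztop=.038,want=(.5555,.1297))[0];img2=rim(p,0,ztop=t[2]+.0086,want=t[:2])[0];cv2.imwrite("pics/i3.png",np.hstack([img,img2]))
E
```

```text
17.55 [0.5104 0.1279 0.1018] -0.0014 [-0.2 -0.1 -0.8] 0.542322786774196
outer (array([0.51017, 0.12847, 0.02386, 0.00076]), 59)
spindle (array([5.5637e-01, 1.2931e-01, 7.2700e-03, 3.7000e-04]), 73)
large (array([5.5631e-01, 1.2983e-01, 2.9600e-02, 3.0000e-04]), 120)
```

View pics/i3.png

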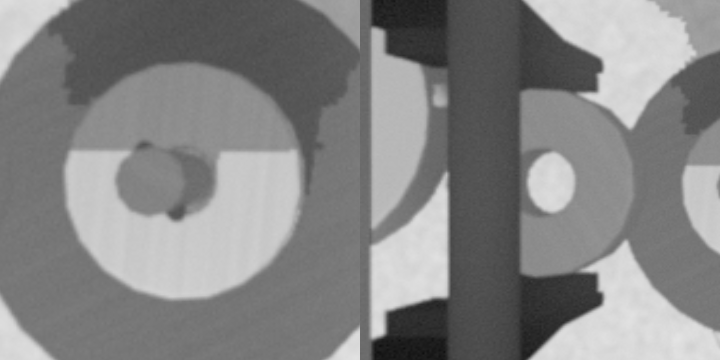

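Picture: the large spacer lies home on the seat (radius fits at 38 mm height), and the medium is held centred on the TCP. I'll line up at the TCP position that threaded before.

Emit:
apply_moves --moves '[[[0.016,-0.0013,0],0],[[0.016,0,0],0],[[0.0137,0,0.004],0],[[0,0,0.005],0],[[0,0,0.002],0]]'

```text
time_s: 18.02
tcp_pos: [0.556, 0.1287, 0.0899]
ee_rot: [[1.0, -0.003, -0.002], [-0.003, -1.0, -0.001], [-0.002, 0.001, -1.0]]
wrist_force: [-0.9, 0.0, -0.8]
gripper_width: 0.538
gripper_force: 30.0
```

Emit:
apply_moves --moves '[[[0,0,0],0],[[0,0,0],0],[[0,0,0],0]]'

```text
time_s: 18.27
tcp_pos: [0.5561, 0.13, 0.0913]
ee_rot: [[1.0, -0.0, -0.0], [-0.0, -1.0, -0.0], [-0.0, 0.0, -1.0]]
wrist_force: [0.2, 0.2, -0.5]
gripper_width: 0.539
gripper_force: 30.0
```

Emit:
apply_moves --moves '[[[0,0.0009,0.002],0],[[0,0,0],0],[[0,0,0],0]]'

```text
time_s: 18.52
tcp_pos: [0.5564, 0.1294, 0.0891]
ee_rot: [[1.0, -0.0, -0.0], [-0.0, -1.0, 0.0], [-0.0, -0.0, -1.0]]
wrist_force: [0.3, -0.2, 0.6]
gripper_width: 0.539
gripper_force: 30.0
```

Emit:
apply_moves --moves '[[[0,0,0.001],0],[[0,0,0.001],0],[[0,0,0.001],0],[[0,0,0],0]]'

```text
time_s: 18.85
tcp_pos: [0.5564, 0.1294, 0.0858]
ee_rot: [[1.0, -0.0, -0.0], [-0.0, -1.0, -0.0], [-0.0, 0.0, -1.0]]
wrist_force: [0.1, 0.3, -1.0]
gripper_width: 0.535
gripper_force: 30.0
```

Threaded (bottom at about 82.4 mm, no contact). I'll trim by 0.3 mm and carry on through the catch.

Emit:
apply_moves --moves '[[[-0.0003,0.0003,0.0015],0],[[0,0,0.0015],0],[[0,0,0.0015],0],[[0,0,0.001],0]]'

```text
time_s: 19.18
tcp_pos: [0.5562, 0.129, 0.0803]
ee_rot: [[1.0, -0.0, -0.0], [-0.0, -1.0, -0.0], [-0.0, 0.0, -1.0]]
wrist_force: [-0.2, 0.2, -0.3]
gripper_width: 0.537
gripper_force: 30.0
```

Emit:
apply_moves --moves '[[[0,0,0.001],0],[[0,0,0.001],0],[[0,0,0.001],0],[[0,0,0.001],0]]'

```text
time_s: 19.52
tcp_pos: [0.5563, 0.1291, 0.0765]
ee_rot: [[1.0, -0.0, -0.0], [-0.0, -1.0, -0.0], [-0.0, 0.0, -1.0]]
wrist_force: [-0.5, 0.3, -0.2]
gripper_width: 0.54
gripper_force: 30.0
```

Emit:
apply_moves --moves '[[[0,0,0.001],0],[[0,0,0.001],0],[[0,0,0.001],0],[[0,0,0.001],0]]'

```text
time_s: 19.85
tcp_pos: [0.5566, 0.1292, 0.073]
ee_rot: [[1.0, -0.0, 0.001], [-0.0, -1.0, 0.0], [0.001, -0.0, -1.0]]
wrist_force: [0.9, -0.8, -0.2]
gripper_width: 0.544
gripper_force: 30.0
```

Emit:
apply_moves --moves '[[[0,0,0.001],0],[[0,0,0.001],0],[[0,0,0.001],0],[[0,0,0.001],0]]'

```text
time_s: 20.18
tcp_pos: [0.5564, 0.1291, 0.0685]
ee_rot: [[1.0, -0.0, 0.0], [-0.0, -1.0, 0.0], [0.0, -0.0, -1.0]]
wrist_force: [-0.4, -0.1, 0.9]
gripper_width: 0.542
gripper_force: 30.0
```

Emit:
apply_moves --moves '[[[-0.0002,0,0.0015],0],[[0,0,0.0015],0],[[0,0,0.0015],0],[[0,0,0.0015],0],[[0,0,0.0015],0]]'

```text
time_s: 20.6
tcp_pos: [0.556, 0.1291, 0.0608]
ee_rot: [[1.0, -0.0, -0.0], [-0.0, -1.0, 0.0], [-0.0, -0.0, -1.0]]
wrist_force: [0.6, -0.1, -0.2]
gripper_width: 0.543
gripper_force: 30.0
```

Emit:
apply_moves --moves '[[[0,0,0.0015],0],[[0,0,0.0015],0],[[0,0,0.002],0],[[0,0,0.002],0],[[0,0,0.002],0]]'

```text
time_s: 21.02
tcp_pos: [0.5559, 0.129, 0.0516]
ee_rot: [[1.0, -0.0, -0.0], [-0.0, -1.0, -0.0], [-0.0, 0.0, -1.0]]
wrist_force: [0.7, 0.3, 0.6]
gripper_width: 0.543
gripper_force: 30.0
```

Emit:
apply_moves --moves '[[[0,0,0.002],0],[[0,0,0.002],0],[[0,0,0.001],0],[[0,0,0.001],0],[[0,0,0],0]]'

```text
time_s: 21.43
tcp_pos: [0.556, 0.129, 0.0458]
ee_rot: [[1.0, -0.0, -0.0], [-0.0, -1.0, -0.0], [-0.0, 0.0, -1.0]]
wrist_force: [-0.1, 0.4, -0.8]
gripper_width: 0.543
gripper_force: 30.0
```

Emit:
apply_moves --moves '[[[0,0,0.0015],0],[[0,0,0.001],0],[[0,0,0.0006],0],[[0,0,0.0004],0],[[0,0,0],0]]'

```text
time_s: 21.85
tcp_pos: [0.5561, 0.129, 0.0425]
ee_rot: [[1.0, -0.0, -0.0], [-0.0, -1.0, -0.0], [-0.0, 0.0, -1.0]]
wrist_force: [-0.8, 0.6, -0.8]
gripper_width: 0.541
gripper_force: 30.0
```

Emit:
apply_moves --moves '[[[0,0,0.0005],0],[[0,0,0.0003],0],[[0,0,0],0]]'

```text
time_s: 22.1
tcp_pos: [0.5561, 0.1291, 0.0417]
ee_rot: [[1.0, -0.0, -0.0], [-0.0, -1.0, -0.0], [-0.0, 0.0, -1.0]]
wrist_force: [0.2, 0.3, -0.3]
gripper_width: 0.544
gripper_force: 30.0
```

Emit:
apply_moves --moves '[[[0,0,0.0003],0],[[0,0,0.0003],0],[[0,0,0],0]]'

```text
time_s: 22.35
tcp_pos: [0.5562, 0.1291, 0.0415]
ee_rot: [[1.0, -0.0, 0.0], [-0.0, -1.0, -0.0], [0.0, 0.0, -1.0]]
wrist_force: [0.7, -0.3, 0.6]
gripper_width: 0.543
gripper_force: 30.0
```

Emit:
apply_moves --moves '[[[0,0,0.0003],0],[[0,0,0.0002],0],[[0,0,0],0]]'

```text
time_s: 22.6
tcp_pos: [0.5563, 0.1291, 0.0414]
ee_rot: [[1.0, -0.0, 0.001], [-0.0, -1.0, -0.0], [0.001, 0.0, -1.0]]
wrist_force: [-1.0, -0.5, 5.3]
gripper_width: 0.538
gripper_force: 30.0
```

Home with 5 N contact. I'll let go and fetch the small one.

Emit:
apply_moves --moves '[[[0,0,0],0],[[0,0,0],0],[[0,0,0],0],[[0,0,0],0],[[0,0,0],0]]' --hand 0.087

```text
time_s: 23.02
tcp_pos: [0.556, 0.129, 0.0404]
ee_rot: [[1.0, -0.0, -0.0], [-0.0, -1.0, -0.0], [-0.0, 0.0, -1.0]]
wrist_force: [-0.2, -0.6, 0.1]
gripper_width: 0.833
gripper_force: 0.0
```

Emit:
apply_moves --moves '[[[0,0,-0.005],0],[[0,0,-0.02],0],[[0,0,-0.03],0],[[0,0,-0.01],0],[[-0.006,0.02,0],0]]'

```text
time_s: 23.43
tcp_pos: [0.5539, 0.1121, 0.1096]
ee_rot: [[1.0, 0.004, 0.01], [0.004, -1.0, 0.004], [0.01, -0.004, -1.0]]
wrist_force: [-0.5, -0.8, -0.4]
gripper_width: 1.001
gripper_force: 0.0
```

Emit:
apply_moves --moves '[[[-0.0105,0.038,0],0],[[-0.0105,0.038,0],0],[[-0.0105,0.038,0],0],[[-0.0105,0.038,0],0],[[-0.0105,0.038,0],0]]'

```text
time_s: 23.85
tcp_pos: [0.4968, -0.0823, 0.106]
ee_rot: [[1.0, 0.0, 0.001], [0.0, -1.0, 0.0], [0.001, -0.0, -1.0]]
wrist_force: [1.3, 0.3, -0.0]
gripper_width: 1.001
gripper_force: 0.0
```

Emit:
apply_moves --moves '[[[-0.0105,0.038,0],0],[[-0.0105,0.038,0],0],[[-0.0105,0.038,0],0],[[-0.0105,0.038,0],0],[[-0.0085,0.029,0],0]]'

```text
time_s: 24.27
tcp_pos: [0.446, -0.2642, 0.1059]
ee_rot: [[1.0, -0.002, 0.0], [-0.002, -1.0, -0.0], [0.0, 0.0, -1.0]]
wrist_force: [0.7, -0.3, 0.0]
gripper_width: 1.003
gripper_force: 0.0
```

Emit:
apply_moves --moves '[[[0,0,0],0],[[0,0,0],0],[[0,0,0],0]]'

```text
time_s: 24.52
tcp_pos: [0.4469, -0.2618, 0.1057]
ee_rot: [[1.0, -0.001, 0.0], [-0.001, -1.0, 0.0], [0.0, -0.0, -1.0]]
wrist_force: [-0.2, -0.8, -0.0]
gripper_width: 0.998
gripper_force: 0.0
```

```bash
python3 - <<'E'
from h import *
s,p=cap("j");A=np.arange(-180,180,3)
d=models.place_of(p,"spacer_small");print([(k["confidence"],onz(p,*px(k["at"]),0).round(4)) for k in d[:3]])
w=onz(p,*px(d[0]["at"]),.0)[:2]
print(fit(p,.012,w,.018,A,-1,.005,6)); c,i=circ(p,.012,w,14,34,n="j2");print(c)
E
```

```text
24.5167 [ 0.4469 -0.2618  0.1057] -0.0009 [-0.2 -0.8 -0. ] 0.9983837672804902
[(0.65, array([ 0.4508, -0.2562,  0.    ]))]
(array([ 4.4932e-01, -2.5584e-01,  1.7780e-02,  1.8000e-04]), 120)
[[0.44984, -0.25471, 0.01785]]
```

Emit:
apply_moves --moves '[[[0.0025,-0.0055,0.034],0],[[0,0,0.034],0],[[0,0,0.023],0],[[0,0,0.009],0],[[0,0,0.0023],0]]'

```text
time_s: 25.03
tcp_pos: [0.4487, -0.2552, 0.0017]
ee_rot: [[1.0, 0.002, -0.004], [0.002, -1.0, 0.001], [-0.004, -0.001, -1.0]]
wrist_force: [-0.0, -0.7, 0.1]
gripper_width: 0.999
gripper_force: 0.0
```

Emit:
apply_moves --moves '[[[0,0,0],0],[[0,0,0],0],[[0,0,0],0],[[0,0,0],0],[[0,0,0],0]]' --hand 0.02

```text
time_s: 25.45
tcp_pos: [0.4501, -0.2566, 0.0044]
ee_rot: [[1.0, -0.0, 0.002], [-0.0, -1.0, -0.001], [0.002, 0.001, -1.0]]
wrist_force: [0.4, -0.2, -0.3]
gripper_width: 0.709
gripper_force: 0.0
```

Emit:
apply_moves --moves '[[[0,0,0],0],[[0,0,0],0],[[0,0,0],0],[[0,0,0],0],[[0,0,0],0]]'

```text
time_s: 25.87
tcp_pos: [0.4495, -0.2565, 0.0034]
ee_rot: [[1.0, -0.0, -0.0], [-0.0, -1.0, -0.0], [-0.0, 0.0, -1.0]]
wrist_force: [-0.2, 0.4, 0.8]
gripper_width: 0.402
gripper_force: 30.0
```

Emit:
apply_moves --moves '[[[0,0,-0.012],0],[[0,0,-0.035],0],[[0,0,-0.04],0],[[0.002,-0.01,-0.011],0],[[0.005,-0.03,0],0]]'

```text
time_s: 26.28
tcp_pos: [0.4593, -0.2184, 0.1052]
ee_rot: [[1.0, -0.004, 0.009], [-0.004, -1.0, -0.002], [0.009, 0.002, -1.0]]
wrist_force: [0.3, 1.4, -0.5]
gripper_width: 0.399
gripper_force: 30.0
```

Emit:
apply_moves --moves '[[[0.006,-0.037,0],0],[[0.006,-0.037,0],0],[[0.006,-0.037,0],0],[[0.006,-0.037,0],0],[[0.006,-0.037,0],0]]'

```text
time_s: 26.7
tcp_pos: [0.4862, -0.0295, 0.1013]
ee_rot: [[1.0, -0.0, -0.0], [-0.0, -1.0, 0.0], [-0.0, -0.0, -1.0]]
wrist_force: [1.0, -0.5, -0.4]
gripper_width: 0.401
gripper_force: 30.0
```

Emit:
apply_moves --moves '[[[0.006,-0.037,0],0],[[0.006,-0.037,0],0],[[0.006,-0.037,0],0],[[0.006,-0.037,0],0],[[0,-0.0125,0],0]]'

```text
time_s: 27.12
tcp_pos: [0.512, 0.1336, 0.1014]
ee_rot: [[1.0, 0.004, 0.003], [0.004, -1.0, 0.001], [0.003, -0.001, -1.0]]
wrist_force: [-0.0, 0.6, 0.6]
gripper_width: 0.398
gripper_force: 30.0
```

Emit:
apply_moves --moves '[[[0,0,0],0],[[0,0,0],0],[[0,0,0],0]]'

```text
time_s: 27.37
tcp_pos: [0.5099, 0.1282, 0.1009]
ee_rot: [[1.0, -0.001, -0.001], [-0.001, -1.0, -0.001], [-0.001, 0.001, -1.0]]
wrist_force: [0.1, -0.5, -0.2]
gripper_width: 0.399
gripper_force: 30.0
```

```bash
python3 - <<'E'
from h import *
s,p=cap("k");t=s["tcp_pos"];A=np.arange(-180,180,3)
print("outer",fit(p,t[2]+.0086,t[:2]+[0,.0005],.0178,[a for a in A if abs(a)<80 ],0,.0015))
print("spindle",fit(p,.084,(.5559,.1297),.0069,[a for a in A if abs(a)>70],0,.002))
print("medium",fit(p,.050,(.5559,.1297),.0237,A,-1,.003))
img=rim(p,0,ztop=.050,want=(.5555,.1297))[0];img2=rim(p,0,ztop=t[2]+.0086,want=t[:2])[0];cv2.imwrite("pics/k3.png",np.hstack([img,img2]))
E
```

```text
27.3667 [0.5099 0.1282 0.1009] -0.001 [ 0.1 -0.5 -0.2] 0.3993222336526124
outer (array([0.5117 , 0.1287 , 0.01817, 0.0008 ]), 53)
spindle (array([5.5640e-01, 1.2917e-01, 7.4500e-03, 2.9000e-04]), 73)
medium (array([0.55368, 0.12992, 0.02473, 0.00137]), 120)
```

View pics/k3.png

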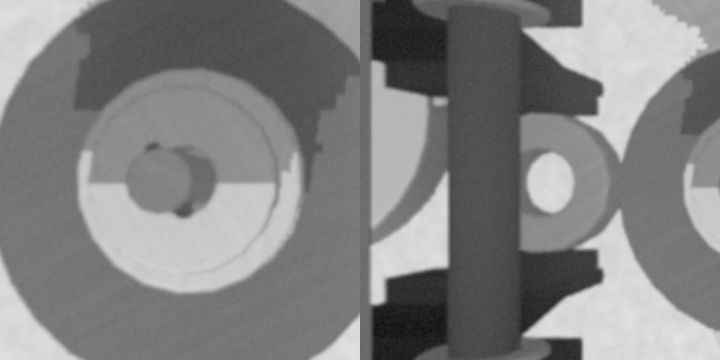

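Picture: the medium lies concentric on the large. The small one is held with its bore at the same place relative to the TCP as before (right edge at 575 px).

Emit:
apply_moves --moves '[[[0.016,-0.0005,0],0],[[0.016,0,0],0],[[0.0141,0,0.004],0],[[0,0,0.004],0],[[0,0,0.002],0]]'

```text
time_s: 27.83
tcp_pos: [0.5562, 0.128, 0.0904]
ee_rot: [[1.0, -0.003, -0.002], [-0.003, -1.0, -0.0], [-0.002, 0.0, -1.0]]
wrist_force: [-1.9, -0.4, 0.0]
gripper_width: 0.4
gripper_force: 30.0
```

Emit:
apply_moves --moves '[[[0,0,0],0],[[0,0,0],0],[[0,0,0],0]]'

```text
time_s: 28.08
tcp_pos: [0.5561, 0.1293, 0.0916]
ee_rot: [[1.0, -0.0, -0.0], [-0.0, -1.0, -0.0], [-0.0, 0.0, -1.0]]
wrist_force: [-0.5, 0.2, -0.0]
gripper_width: 0.398
gripper_force: 30.0
```

Emit:
apply_moves --moves '[[[0,0.0002,0.002],0],[[0,0,0.001],0],[[0,0,0],0]]'

```text
time_s: 28.33
tcp_pos: [0.5564, 0.1294, 0.0883]
ee_rot: [[1.0, -0.0, -0.0], [-0.0, -1.0, -0.0], [-0.0, 0.0, -1.0]]
wrist_force: [0.0, 0.0, -0.4]
gripper_width: 0.399
gripper_force: 30.0
```

Emit:
apply_moves --moves '[[[0,0,0.001],0],[[0,0,0.001],0],[[0,0,0.001],0],[[0,0,0],0]]'

```text
time_s: 28.67
tcp_pos: [0.5565, 0.1293, 0.085]
ee_rot: [[1.0, -0.0, -0.001], [-0.0, -1.0, -0.0], [-0.001, 0.0, -1.0]]
wrist_force: [-0.4, -0.4, 0.6]
gripper_width: 0.4
gripper_force: 30.0
```

Emit:
apply_moves --moves '[[[-0.0004,0.0002,0.0015],0],[[0,0,0.0015],0],[[0,0,0.001],0],[[0,0,0.001],0]]'

```text
time_s: 29.0
tcp_pos: [0.5562, 0.1291, 0.0802]
ee_rot: [[1.0, -0.0, -0.0], [-0.0, -1.0, -0.0], [-0.0, 0.0, -1.0]]
wrist_force: [-0.2, -0.7, -0.6]
gripper_width: 0.401
gripper_force: 30.0
```

Emit:
apply_moves --moves '[[[0,0,0.001],0],[[0,0,0.001],0],[[0,0,0.001],0],[[0,0,0.001],0]]'

```text
time_s: 29.33
tcp_pos: [0.5563, 0.1292, 0.0763]
ee_rot: [[1.0, -0.0, 0.0], [-0.0, -1.0, 0.0], [0.0, -0.0, -1.0]]
wrist_force: [0.4, -1.1, -0.3]
gripper_width: 0.4
gripper_force: 30.0
```

Emit:
apply_moves --moves '[[[0,0,0.001],0],[[0,0,0.001],0],[[0,0,0.001],0],[[0,0,0.001],0]]'

```text
time_s: 29.67
tcp_pos: [0.5567, 0.1293, 0.0729]
ee_rot: [[1.0, -0.0, 0.001], [-0.0, -1.0, 0.0], [0.001, -0.0, -1.0]]
wrist_force: [-0.1, -0.6, 0.0]
gripper_width: 0.399
gripper_force: 30.0
```

Emit:
apply_moves --moves '[[[0,0,0.001],0],[[0,0,0.001],0],[[0,0,0.001],0],[[0,0,0.001],0]]'

```text
time_s: 30.0
tcp_pos: [0.5563, 0.1292, 0.0682]
ee_rot: [[1.0, -0.0, -0.0], [-0.0, -1.0, 0.0], [-0.0, -0.0, -1.0]]
wrist_force: [0.1, 0.4, 1.4]
gripper_width: 0.403
gripper_force: 30.0
```

Emit:
apply_moves --moves '[[[-0.0002,0,0.0015],0],[[0,0,0.0015],0],[[0,0,0.0015],0],[[0,0,0.0015],0],[[0,0,0.001],0]]'

```text
time_s: 30.42
tcp_pos: [0.556, 0.1292, 0.0611]
ee_rot: [[1.0, -0.0, -0.0], [-0.0, -1.0, -0.0], [-0.0, 0.0, -1.0]]
wrist_force: [0.5, -0.6, 1.1]
gripper_width: 0.4
gripper_force: 30.0
```

Emit:
apply_moves --moves '[[[0,0,0.001],0],[[0,0,0.001],0],[[0,0,0.001],0],[[0,0,0.001],0],[[0,0,0],0]]'

```text
time_s: 30.83
tcp_pos: [0.5557, 0.129, 0.0569]
ee_rot: [[1.0, -0.0, -0.001], [-0.0, -1.0, -0.0], [-0.001, 0.0, -1.0]]
wrist_force: [0.3, 0.4, 0.6]
gripper_width: 0.4
gripper_force: 30.0
```

Emit:
apply_moves --moves '[[[0,0,0.001],0],[[0,0,0.0006],0],[[0,0,0.0005],0],[[0,0,0.0004],0],[[0,0,0],0]]'

```text
time_s: 31.25
tcp_pos: [0.556, 0.1292, 0.0548]
ee_rot: [[1.0, -0.0, -0.0], [-0.0, -1.0, -0.0], [-0.0, 0.0, -1.0]]
wrist_force: [0.3, 0.6, -0.5]
gripper_width: 0.397
gripper_force: 30.0
```

Emit:
apply_moves --moves '[[[0,0,0.0004],0],[[0,0,0.0004],0],[[0,0,0],0]]'

```text
time_s: 31.5
tcp_pos: [0.556, 0.1291, 0.054]
ee_rot: [[1.0, -0.0, -0.0], [-0.0, -1.0, -0.0], [-0.0, 0.0, -1.0]]
wrist_force: [-0.0, -1.0, 0.0]
gripper_width: 0.401
gripper_force: 30.0
```

Emit:
apply_moves --moves '[[[0,0,0.0004],0],[[0,0,0.0002],0],[[0,0,0],0]]'

```text
time_s: 31.75
tcp_pos: [0.5561, 0.1292, 0.0534]
ee_rot: [[1.0, -0.0, 0.0], [-0.0, -1.0, 0.0], [0.0, -0.0, -1.0]]
wrist_force: [0.7, -0.1, -0.9]
gripper_width: 0.4
gripper_force: 30.0
```

Emit:
apply_moves --moves '[[[0,0,0.0003],0],[[0,0,0.0002],0],[[0,0,0],0]]'

```text
time_s: 32.0
tcp_pos: [0.5562, 0.1292, 0.0534]
ee_rot: [[1.0, -0.0, 0.0], [-0.0, -1.0, 0.0], [0.0, -0.0, -1.0]]
wrist_force: [0.0, 0.1, 2.7]
gripper_width: 0.399
gripper_force: 30.0
```

Contact at the expected height. I'll let go, rise and check.

Emit:
apply_moves --moves '[[[0,0,0.0002],0],[[0,0,0],0]]'

```text
time_s: 32.17
tcp_pos: [0.5563, 0.1292, 0.0533]
ee_rot: [[1.0, -0.0, 0.001], [-0.0, -1.0, 0.0], [0.001, -0.0, -1.0]]
wrist_force: [-0.9, 0.0, 4.8]
gripper_width: 0.4
gripper_force: 30.0
```

Emit:
apply_moves --moves '[[[0,0,0],0],[[0,0,0],0],[[0,0,0],0],[[0,0,0],0],[[0,0,0],0]]' --hand 0.087

```text
time_s: 32.58
tcp_pos: [0.5559, 0.1291, 0.0523]
ee_rot: [[1.0, -0.0, -0.001], [-0.0, -1.0, -0.0], [-0.001, 0.0, -1.0]]
wrist_force: [0.2, -0.5, 0.4]
gripper_width: 0.695
gripper_force: 0.0
```

Emit:
apply_moves --moves '[[[0,0,-0.004],0],[[0,0,-0.02],0],[[0,0,-0.03],0],[[0,0,-0.03],0],[[0,0,-0.02],0]]'

```text
time_s: 33.0
tcp_pos: [0.5572, 0.1295, 0.1599]
ee_rot: [[1.0, 0.0, 0.004], [0.0, -1.0, 0.001], [0.004, -0.001, -1.0]]
wrist_force: [0.4, 0.1, 1.4]
gripper_width: 0.99
gripper_force: 0.0
```

Emit:
apply_moves --moves '[[[-0.03,0,-0.02],0],[[-0.02,0,0],0],[[0,0,0],0],[[0,0,0],0],[[0,0,0],0]]'

```text
time_s: 33.42
tcp_pos: [0.5064, 0.1293, 0.1769]
ee_rot: [[1.0, -0.0, 0.001], [-0.0, -1.0, 0.0], [0.001, -0.0, -1.0]]
wrist_force: [-0.6, -0.2, -0.1]
gripper_width: 1.0
gripper_force: 0.0
```

```bash
python3 - <<'E'
from h import *
s,p=cap("l");A=np.arange(-180,180,3)
for z,R in((.062,.0178),(.050,.0238),(.038,.0298)): print(z,fit(p,z,(.556,.1297),R,A,0,.002))
q=imaging.capture("side");u,v=map(int,proj(q,[.556,.13,.05]));a=cv2.resize(q["frame"][v-38:v+38,u-50:u+50],(400,304),interpolation=2)
u,v=map(int,proj(p,[.556,.13,.05]));b=cv2.resize(p["frame"][max(v-57,0):v+57,u-75:u+75],(400,304),interpolation=2)
cv2.imwrite("pics/l3.png",np.hstack([a,b]))
E
```

```text
33.4167 [0.5064 0.1293 0.1769] -0.0 [-0.6 -0.2 -0.1] 1.0003257489585475
0.062 (array([0.55576, 0.12952, 0.01692, 0.00094]), 120)
0.05 (array([0.55365, 0.12907, 0.02542, 0.00123]), 120)
0.038 (array([5.5622e-01, 1.2988e-01, 2.9630e-02, 2.5000e-04]), 120)
```

View pics/l3.png

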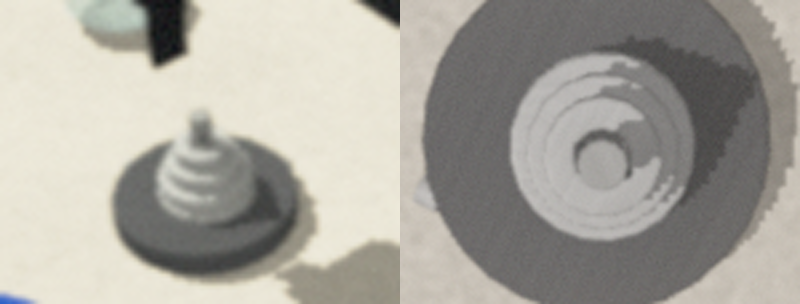

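Pictures: the three spacers are stacked flat in size order on the black hub. The spindle stands clear above the small one and the gripper is well away.

```bash
python3 -c "
from station import r
print(r.finish_job())"
```

```text
the job is handed in; nothing more can be done
None
```

The three spacers are on the black hub's spindle in size order, largest at the bottom. Each was pushed past the catch and let go lying flat, contact readings at the hub stayed around 5 N, and the job was handed in at about 33 s.

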